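# Park the captive lock screw of the sample stage and slide its carriage out

## Task

The carriage of the small sample stage on the worktop is locked by a spring-loaded captive thumbscrew. Pull the thumbscrew outward (up) against its spring, find by gentle feel where its thread enters the collar, drive it counter-clockwise (seen from above) up the thread until it is fully home and stays up by itself, and let go; then slide the carriage by its upright tab all the way out to its stop and let go. Never force the screw against the collar or the carriage against the screw, and leave the other things where they are.

Things in the scene. Friction and masses are not known exactly. Their poses are not given: they have to be found in the camera images.
- fixture: sample stage fixed on the worktop: grey vented enclosure 110 x 230 mm, 132 mm tall; on it an aluminium carriage between two rails and across it a bridge with a dark collar and the thumbscrew. Origin on its underside; x across, y along the stage: it runs from y = -125 to +105 mm; the screw's upright axis is at x = 0, y = +50 mm; the carriage slides out toward -y, roughly toward the robot
- screw: steel captive thumbscrew: knurled flange 27 mm across, 4.5 mm thick, on it a flat grip bar 36 mm long (its own x) x 12 mm thick (its own y) x 28 mm tall. Origin on the screw axis at the foot of the bar (top of the flange), 199 mm above the worktop at rest; z up. At rest it turns freely. Right-hand thread with two starts: the same every half turn
- screw_grip (a point): middle of the grip bar, on the screw axis, 14 mm above the bar's foot. A spring pulls the screw down with 3 N at rest plus 0.3 N per mm of lift; under 10 mm of lift it drops back when let go. More than 25 N between screw and stage (collar or carriage) damages the thread
- collar_top (a point): top centre of the collar housing (44 mm across, 193 mm high); the thread is hidden inside. Pulled at most angles the screw is blocked after 3 mm of lift. Only at the thread's mouth, 0.15 to 0.75 rad counter-clockwise (from above) of the screw's starting angle, different every time, does it come up farther, to a roof at 12 mm; it passes within 0.09 rad either side of the mouth's middle
- bridge_mid (a point): middle of the bridge's top face, on the screw axis, under the collar housing, 164 mm above the worktop. From the mouth the thread runs counter-clockwise and rises 3.5 mm per rad, with 2 mm of play up and down: the screw rides at 10 to 12 mm of lift at the mouth and 13 to 15 mm at the end, a hard stop 1.05 rad past the mouth's middle; there it stays up by itself when let go
- screw_lift (a joint): how far the screw is pulled up, m: 0 at rest, 0.003 blocked under the thread, 0.010 on the first of the thread, 0.0125 to 0.013 fully home and parked. The screw's nose is clear of the carriage above 0.008
- carriage (a joint): how far the carriage has slid out toward the fixture's -y, m: 0 locked, 0.045 at its outer stop. It stays where it is left (about 1.5 N of friction); with the nose in its hole it moves only about 1.5 mm
- tab_top (a point): middle of the top edge of the carriage's upright aluminium tab: 30 mm wide (fixture x), 12 mm thick (fixture y), its foot on the carriage at z = 154 mm, its top at z = 216 mm; it moves with the carriage; at the start it is 75 mm from the screw axis toward the fixture's -y
- pliers: pliers 158 mm long lying farther left, a bystander. Left of it stands the fixed monitor: its screen fills about x = 0.29 to 0.35, y = -0.16 to +0.33, z = 0.08 to 0.45 m straight ahead of the robot, so swing the arm over it (hand raised to z = 0.7 or so) to come from the left side of the worktop to the right
- measuring_plate: steel measuring plate standing on its 50 mm face, with a thin upright shaft, 88 mm high, left of the stage, a bystander
- jar: sample jar with white lid, 54 mm across, 62 mm high, left of the stage, a bystander

How it is judged (in metres and radians):
On the way:
1. the thumbscrew is parked: driven up its thread to a lift of more than 11.5 mm and let go, the carriage still in (value of joint screw_lift above 0.0115 m and contact force between the fingers and screw below 0.1 N and value of joint carriage below 0.01 m), for 0.3 s.
At the end, for the whole second after the job is handed in: the thumbscrew stands parked by itself with more than 11.5 mm of lift (fully home is 12.5 to 13 mm), the carriage rests slid out by more than 42 of its 45 mm (value of joint screw_lift above 0.0115 m and value of joint carriage above 0.042 m and velocity of joint carriage below 0.005 m/s); the robot touches nothing.
It fails at once if more than 25 N between the screw and the stage (thread or carriage forced) (contact force between fixture and screw above 25 N).
It fails at once if a bystander pushed by more than 30 mm (distance of any of pliers, measuring_plate, jar from where it was at the start of the episode above 0.03 m).
It also fails if it takes over 72 s, if anything falls off the work surface, if the arm or the gripper's body presses on something with over 40 N, if the wrist force passes 120 N, or if a joint passes its speed limit or range.

## Robot

A 6-joint arm with a two-finger parallel gripper is mounted at the origin on the work surface; the furniture and walls round the work are solid. World frame = base frame: x ahead of the robot, y to its left, z up, the work surface at z = 0. Lengths are in mm, angles in degrees, forces in N, time in s.
With the tool pointing down it reaches from about 375 to 900 mm from the base axis. Payload 3.1 kg.
Tool frame: the origin (TCP) lies on the mounting face of the last link; the fingertips stand 173 mm ahead of it and the grasp point (between the pads) lies 155 mm ahead of it; z points along the fingers, y is the line along which they close (so a half turn about z gives the same grasp; the last joint's range is limited). The gripper opens to 85 mm and grips with 20 to 120 N. Pads are 22 mm wide; open, the fingers measure 114 mm over their backs; the gripper's body (76 mm by 85 mm) begins 54 mm behind the grasp point. The pads swing forward as they close: fully open they stand 13 mm farther back than shut.
Start: joints at [57.324, 30.224, 82.088, -0, 67.689, -10.227], TCP at [238.617, 577.633, 404.71] pointing down, gripper open.
Joint ranges: [-176.69, 176.69], [-43.24, 126.21], [12.49, 139.97], [-82, 262], [0, 151.66], [-163.58, 163.58]. Speed limits (degrees/s): [159.86, 159.86, 180, 180, 180, 180].

## Interface

Orientations are given as a 3x3 rotation matrix whose columns are the frame's x, y, z axes.
In Python, from cell import env gives the robot as it stands. The module is installed in compiled form; this text tells all that it offers.
- The arm moves only by the tool step_arm, never from a script. Its arguments are lists of equal length, an entry for each row: "delta_pos": the shift along the tool's x, y, z in units of 60 mm (1.0 is 60 mm), a list of three; "rotation": the turn, a rotation vector about the tool's x, y, z in units of 6 degrees (1.0 is 6 degrees), a list of three; "claw": the opening, from -1 (shut) to 1 (fully open). In form: {"delta_pos": [[dx, dy, dz], ...], "rotation": [[ax, ay, az], ...], "claw": [claw, ...]}. A call has exactly 8 rows; each row shifts and turns the commanded pose from where the row before left it, along the tool's axes as they then stand; what a row does not reach is not made up. A row lasts 1/8 s, in which the tool goes at most 62.5 mm and 10.7 degrees, less where a joint would pass 70% of its speed; a pose out of reach is approached as far as the arm can. A call is refused whole if a number of a shift passes 1 or a number of a turn 1, either way. A call with a gripper value outside its range is refused whole. The fingers move at their own pace and stop on an object; "force" is the grip in N (left out, the last holds). Time passes only in rows, so rows that do not move let the fingers close, or fill a call up. It gives the time, the measured TCP pose, the force, the opening and the grip force at its end, in the units of the state.
- env.state(): the state, without advancing time (a new reading comes with each control period).
- env.camera(name): name is "side" or "top" or "wrist"; returns a dict with "image" (420x560x3 uint8, red, green, blue), "range_z" (420x560 float32, mm along the optical axis (not along the pixel's ray), 0 where there is no reading), "fx", "fy", "cx", "cy" (pixels), "rvec" (rotation vector, rad) and "tvec" (3), from world to camera coordinates, as OpenCV has them; the wrist camera has in their place "mount" (4x4, takes a point from camera to tool coordinates, whose origin is the TCP and whose axes are the flange's). Camera axes: x right, y down, z forward; pixel columns grow to the right and rows downward; lengths in mm; the calibration is good to about 2 mm. The wrist camera is an equidistant fisheye: a pixel r from the principal point sees the ray r / f radians off the axis. A picture is of the moment at which its call begins: read the wrist's pose just before it.
- env.sign_off(): hands the job in; it is judged then, once.
The state is a dict: "t": time; "joints": joint angles; "joint_vel": joint speeds; "joint_efforts": joint torques, N m; "eef_pos": TCP position; "ee_rot": TCP orientation; "ft_force": force on the tool from outside, world axes, zero at the start; "wrist_torque": the same for the moment, N m; "grip_width": opening from 0.0 (shut) to 1.0 (fully open); "finger_force": force on a finger pad.
Only numpy, scipy, OpenCV 4.12 (cv2) and the standard library are available. Lean on these libraries where they do the work, as an engineer would, in place of code of your own. Each camera call takes 0.05 s, during which the arm holds its last target. There are 200 camera calls.

## Working session

There is one attempt and no reset: what is moved stays moved. The work goes in short steps, Python scripts to look and compute and a tool call to move; the robot and the scene stay as the last step left them, time stands still between calls to the robot, and variables do not carry over. Pictures are saved under pics/ and viewed, at most 10 in all, crops included, and the job is handed in when it is done.

Besides the shell and the picture viewer there is one more tool, called after "Emit:" as name(argument=value, ...) on one line, values as JSON. step_arm: Moves the arm, as the interface text tells. Its arguments: {"type":"object","properties":{"delta_pos":{"type":"array","items":{"type":"array","items":{"type":"number"}}},"rotation":{"type":"array","items":{"type":"array","items":{"type":"number"}}},"claw":{"type":"array","items":{"type":"number"}},"force":{"type":"number"}},"required":["delta_pos","rotation","claw"]}

```bash
mkdir -p pics; cat > h.py <<'E'
import numpy as np, cv2
from cell import env
def proj(c,P):
    return cv2.projectPoints(np.float64(P).reshape(-1,1,3),np.float64(c['rvec']),np.float64(c['tvec']),np.array([[c['fx'],0,c['cx']],[0,c['fy'],c['cy']],[0,0,1.]]),None)[0].reshape(-1,2)
def cloud(c):
    z=c['range_z'].astype(float);v,u=np.mgrid[:z.shape[0],:z.shape[1]]
    p=np.stack([(u-c['cx'])/c['fx']*z,(v-c['cy'])/c['fy']*z,z],-1)
    R=cv2.Rodrigues(np.float64(c['rvec']))[0]
    w=(p-np.float64(c['tvec']).ravel())@R
    w[z<=0]=np.nan
    return w
E
python3 - <<'E'
from h import *
ims=[]
for n in('side','top'):
    c=env.camera(n);np.save(n+'.npy',c,allow_pickle=True);ims.append(c['image'])
    R=cv2.Rodrigues(np.float64(c['rvec']))[0];print(n,c['fx'],c['cx'],c['cy'],-R.T@np.ravel(c['tvec']),R[2])
for n,i in zip('ab',ims): cv2.imwrite(f'pics/{n}.png',i[:,:,::-1])
print(env.state())
E
```

```text
side 476.7243415789171 286.87866943480407 206.1601460254799 [592.92878927 603.52470942 625.75094916] [-0.09989919 -0.85274489 -0.51268538]
top 432.95365608369644 279.195220332973 211.61108558934276 [ 432.17741685 -218.13377059  981.68588979] [ 0.09195334  0.01488156 -0.99565211]
{'t': 0.1, 'joints': array([ 5.73227548e+01,  3.02736233e+01,  8.21508887e+01,  3.20636885e-04,
        6.76888425e+01, -1.02271102e+01]), 'joint_vel': array([-0.03168133, -0.09443731, -0.247466  , -0.1283628 ,  0.1064876 ,
       -0.03114832]), 'joint_efforts': array([ 2.28166837e-04, -4.43305171e+01, -1.78588164e+01, -1.56566448e-04,
        3.84471830e-03, -1.33411848e-05]), 'eef_pos': array([238.46986873, 577.3721901 , 403.82106727]), 'ee_rot': array([[-9.24211231e-01,  3.81880151e-01, -1.07251294e-03],
       [ 3.81881491e-01,  9.24209805e-01, -1.66248181e-03],
       [ 3.56358172e-04, -1.94605721e-03, -9.99998043e-01]]), 'ft_force': array([ 0.31608476, -0.45507793,  0.11719605]), 'wrist_torque': array([0.01330451, 0.00030349, 0.0287268 ]), 'finger_force': 0.0, 'grip_width': 1.0000351179495275}
```

View pics/a.png

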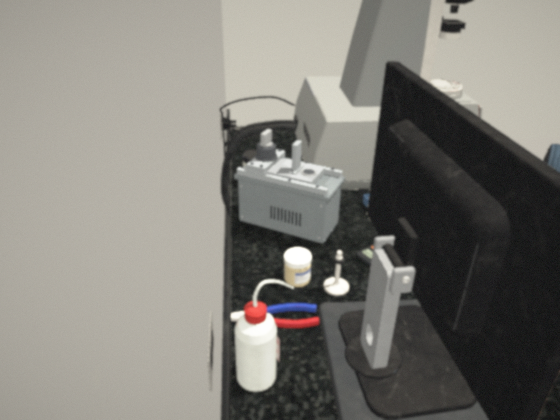

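View pics/b.png

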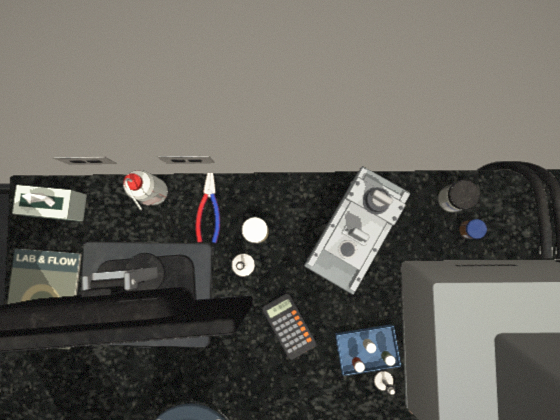

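The side view shows the stage at about (290,195), screw bar at (266,137), tab at (297,150). In the top view the screw is at about (377,197), the tab at about (355,235), and the jar and plate at (255,230) and (243,265). Next: measuring by range and colour.

```bash
cat > m.py <<'E'
from h import *
c=np.load('top.npy',allow_pickle=True).item();w=cloud(c)
sub=w[150:310,290:430]
# enclosure top region footprint heights
m=np.zeros(w.shape[:2],bool);m[150:310,290:430]=1
z=w[...,2];m&=(z>115)&(z<260)
P=w[m];print(len(P),np.histogram(P[:,2],bins=range(115,265,10)))
r=cv2.minAreaRect(P[:,:2].astype(np.float32));print(r,cv2.boxPoints(r))
for n in('top','side'):
    c=np.load(n+'.npy',allow_pickle=True).item();w=cloud(c)
    k=(w[...,2]>204)&(w[...,2]<240)&(w[...,0]>380)&(w[...,0]<640)&(w[...,1]>-460)&(w[...,1]<-180)
    nl,lab,st,ce=cv2.connectedComponentsWithStats(k.astype(np.uint8))
    for i in range(1,nl):
        if st[i,4]>6:
            q=w[lab==i];print(n,st[i],q.mean(0).round(1),q.min(0).round(1),q.max(0).round(1),cv2.minAreaRect(q[:,:2].astype(np.float32)))
c=np.load('top.npy',allow_pickle=True).item();w=cloud(c)
for (a,b) in[(255,230),(243,265),(208,210),(370,345),(288,325),(465,195),(475,228),(450,300),(530,400),(450,255),(300,120),(375,150)]:print((a,b),w[b,a].round())
cv2.imwrite('pics/c.png',np.hstack([cv2.resize(c['image'][160:300,300:420],None,fx=3.3,fy=3.3,interpolation=2)[...,::-1],cv2.resize(np.load('side.npy',allow_pickle=True).item()['image'][110:250,230:350],None,fx=3.3,fy=3.3,interpolation=2)[...,::-1]]))
E
python3 m.py
```

```text
7420 (array([ 102, 1721,  587, 2999,  775,  386,  130,  300,  117,   91,  111,
        101,    0,    0]), array([115, 125, 135, 145, 155, 165, 175, 185, 195, 205, 215, 225, 235,
       245, 255]))
((445.3603515625, -409.313720703125), (228.00099182128906, 230.1689453125), 59.2070198059082) [[ 288.13904 -448.32666]
 [ 485.85938 -566.1588 ]
 [ 602.58167 -370.30078]
 [ 404.86133 -252.46863]]
top [371 190  22  16 184] [ 525.6 -387.8  222.9] [ 513.7 -404.8  204.2] [ 538.5 -372.   231.3] ((526.5816040039062, -388.99200439453125), (36.066307067871094, 12.633776664733887), 58.906646728515625)
top [352 228  18  13 122] [ 462.1 -350.2  214.3] [ 451.1 -365.2  205.7] [ 472.7 -335.8  219.3] ((462.3454895019531, -350.4745178222656), (29.85854148864746, 11.995402336120605), 60.5059700012207)
side [260 129  12  16 136] [ 529.7 -378.9  217. ] [ 515.8 -398.9  204.1] [ 542.2 -365.3  227.4] ((529.5469360351562, -384.0777282714844), (38.882904052734375, 13.674680709838867), 59.87339782714844)
side [292 140   9  10  64] [ 465.5 -341.8  211.1] [ 455.4 -359.1  204.2] [ 475.2 -333.   216.4] ((464.9765319824219, -345.10400390625), (29.439220428466797, 11.618098258972168), 52.94443130493164)
(255, 230) [ 478. -152.   61.]
(243, 265) [ 405. -128.   71.]
(208, 210) [528. -41.   1.]
(370, 345) [ 239. -388.   67.]
(288, 325) [ 271. -221.   12.]
(465, 195) [ 546. -593.   78.]
(475, 228) [ 478. -623.   49.]
(450, 300) [ 346. -502.  214.]
(530, 400) [ 211. -575.  315.]
(450, 255) [ 421. -586.   -1.]
(300, 120) [ 649. -244.  281.]
(375, 150) [ 650. -414.   55.]
```

View pics/c.png

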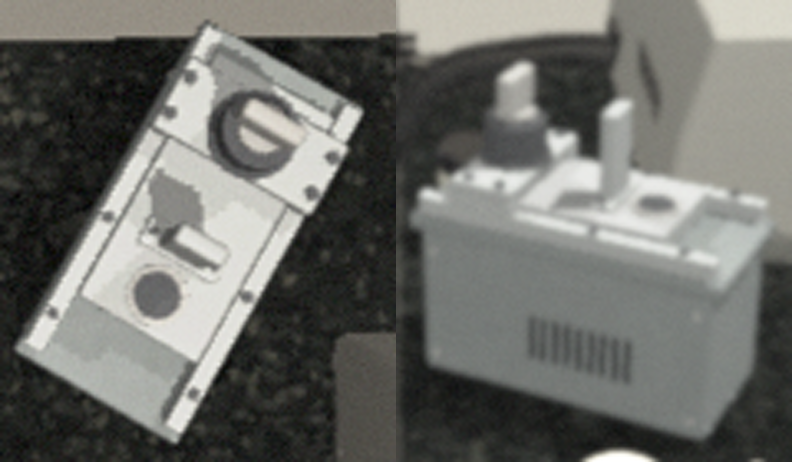

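Emit:
step_arm(delta_pos=[[0, 0, -0.6], [0, 0, -0.6], [0, 0, -0.6], [0, 0, -0.6], [0, 0, -0.6], [0, 0, -0.6], [0, 0, -0.6], [0, 0, -0.6]], rotation=[[0, 0, 0], [0, 0, 0], [0, 0, 0], [0, 0, 0], [0, 0, 0], [0, 0, 0], [0, 0, 0], [0, 0, 0]], claw=[1, 1, 1, 1, 1, 1, 1, 1])

```text
t: 1.1
eef_pos: [238.5, 577.6, 693.3]
ee_rot: [[-0.924, 0.382, -0.001], [0.382, 0.924, -0.001], [0.0, -0.001, -1.0]]
ft_force: [0.5, 0.5, 0.1]
grip_width: 1.002
finger_force: 0.0
```

Emit:
step_arm(delta_pos=[[-0.59, -0.4, 0], [-0.59, -0.4, 0], [-0.59, -0.4, 0], [-0.59, -0.4, 0], [-0.59, -0.4, 0], [-0.59, -0.4, 0], [-0.59, -0.4, 0], [-0.59, -0.4, 0]], rotation=[[0, 0, 0], [0, 0, 0], [0, 0, 0], [0, 0, 0], [0, 0, 0], [0, 0, 0], [0, 0, 0], [0, 0, 0]], claw=[1, 1, 1, 1, 1, 1, 1, 1])

```text
t: 2.1
eef_pos: [427.6, 290.8, 692.2]
ee_rot: [[-0.924, 0.382, -0.001], [0.382, 0.924, -0.0], [0.001, -0.001, -1.0]]
ft_force: [1.0, -0.2, 0.2]
grip_width: 1.0
finger_force: 0.0
```

Emit:
step_arm(delta_pos=[[-0.59, -0.4, 0], [-0.59, -0.4, 0], [-0.59, -0.4, 0], [-0.59, -0.4, 0], [-0.295, -0.69, 0], [-0.295, -0.69, 0], [-0.295, -0.69, 0], [-0.295, -0.69, 0]], rotation=[[0, 0, 0], [0, 0, 0], [0, 0, 0], [0, 0, 0], [0, 0, 0], [0, 0, 0], [0, 0, 0], [0, 0, 0]], claw=[1, 1, 1, 1, 1, 1, 1, 1])

```text
t: 3.1
eef_pos: [523.3, -32.3, 692.2]
ee_rot: [[-0.924, 0.382, -0.001], [0.382, 0.924, 0.0], [0.001, -0.0, -1.0]]
ft_force: [1.3, 0.6, 0.2]
grip_width: 0.999
finger_force: 0.0
```

Emit:
step_arm(delta_pos=[[-0.295, -0.69, 0], [-0.295, -0.69, 0], [-0.295, -0.69, 0], [-0.295, -0.69, 0], [-0.295, -0.69, 0], [-0.295, -0.69, 0], [-0.295, -0.69, 0], [-0.295, -0.69, 0]], rotation=[[0, 0, 0], [0, 0, 0], [0, 0, 0], [0, 0, 0], [0, 0, 0], [0, 0, 0], [0, 0, 0], [0, 0, 0]], claw=[1, 1, 1, 1, 1, 1, 1, 1])

```text
t: 4.1
eef_pos: [527.7, -392.5, 692.0]
ee_rot: [[-0.924, 0.382, -0.001], [0.382, 0.924, 0.001], [0.001, 0.001, -1.0]]
ft_force: [0.9, -0.1, 0.0]
grip_width: 1.002
finger_force: 0.0
```

Emit:
step_arm(delta_pos=[[0, 0, 0.2], [0, 0, 0.2], [0, 0, 0.2], [0, 0, 0.2], [0, 0, 0.2], [0, 0, 0.2], [0, 0, 0.2], [0, 0, 0.2]], rotation=[[0, 0, 1], [0, 0, 1], [0, 0, 1], [0, 0, 1], [0, 0, 1], [0, 0, 1], [0, 0, 1], [0, 0, 1]], claw=[1, 1, 1, 1, 1, 1, 1, 1])

```text
t: 5.1
eef_pos: [527.8, -391.0, 595.6]
ee_rot: [[-0.331, 0.943, -0.001], [0.943, 0.331, 0.001], [0.001, -0.001, -1.0]]
ft_force: [0.0, -0.0, -0.4]
grip_width: 0.998
finger_force: 0.0
```

Emit:
step_arm(delta_pos=[[0, 0, 0.2], [0, 0, 0.2], [0, 0, 0.2], [0, 0, 0.2], [0, 0, 0.2], [0, 0, 0.2], [0, 0, 0.2], [0, 0, 0.2]], rotation=[[0, 0, 1], [0, 0, 1], [0, 0, 1], [0, 0, 1], [0, 0, 1], [0, 0, 1], [0, 0, 1], [0, 0, 1]], claw=[1, 1, 1, 1, 1, 1, 1, 1])

```text
t: 6.1
eef_pos: [527.8, -390.9, 499.6]
ee_rot: [[0.479, 0.878, -0.001], [0.878, -0.479, 0.001], [0.0, -0.001, -1.0]]
ft_force: [-0.4, -0.0, 0.7]
grip_width: 1.001
finger_force: 0.0
```

```bash
cat >> h.py <<'E'
def wcloud():
    s=env.state();c=env.camera('wrist');z=c['range_z'].astype(float)
    v,u=np.mgrid[:z.shape[0],:z.shape[1]];dx,dy=u-c['cx'],v-c['cy'];r=np.hypot(dx,dy)+1e-9
    th=r/c['fx'];t=np.tan(np.minimum(th,1.5))
    p=np.stack([dx/r*t*z,dy/r*t*z,z],-1)
    M=np.array(c['mount']);p=p@M[:3,:3].T+M[:3,3]
    w=p@np.array(s['ee_rot']).T+s['eef_pos'];w[(z<=0)|(th>1.4)]=np.nan
    return s,c,w
def blobs(w,lo,hi,n=8,box=(420,600,-460,-280)):
    k=(w[...,2]>lo)&(w[...,2]<hi)&(w[...,0]>box[0])&(w[...,0]<box[1])&(w[...,1]>box[2])&(w[...,1]<box[3])
    nl,lab,st,ce=cv2.connectedComponentsWithStats(k.astype(np.uint8))
    for i in range(1,nl):
        if st[i,4]>n:
            q=w[lab==i];r=cv2.minAreaRect(q[:,:2].astype(np.float32))
            print(st[i],'med z',np.median(q[:,2]).round(1),'max',q.max(0).round(1),'rect',np.round(r[0],1),np.round(r[1],1),round(r[2],1))
E
python3 - <<'E'
from h import *
s,c,w=wcloud();print(c['fx'],c['cx'],c['cy'],np.round(c['mount'],3),s['eef_pos'])
cv2.imwrite('pics/w.png',c['image'][...,::-1])
blobs(w,218,250);print();blobs(w,206,250)
E
```

```text
325.19226210127806 275.649169331079 210.41024439132448 [[-1.0000e-03 -9.5200e-01 -3.0600e-01  7.9482e+01]
 [ 1.0000e+00 -0.0000e+00 -1.0000e-03  3.1400e-01]
 [ 0.0000e+00 -3.0600e-01  9.5200e-01  3.0373e+01]
 [ 0.0000e+00  0.0000e+00  0.0000e+00  1.0000e+00]] [ 527.75271859 -390.90284409  499.57290915]
[266 182  17  46 671] med z 226.9 max [ 542.1 -368.7  229.3] rect [ 528.9 -385.6] [35.7 12. ] 58.3

[266 178  17  50 718] med z 226.8 max [ 542.1 -368.6  229.3] rect [ 528.9 -385.5] [35.9 12. ] 58.3
[178 180  17  36 551] med z 215.7 max [ 475.9 -332.8  218. ] rect [ 464.8 -347.1] [29.3 12.6] 58.5
```

View pics/w.png

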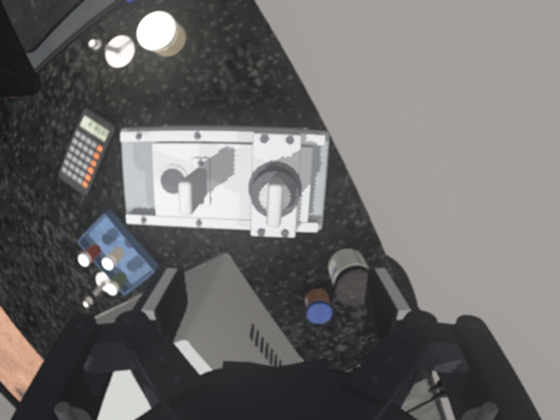

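The wrist view shows the bar at (274,203) and the tab at (185,197), matching the other views within about 3 mm. I'll go closer and measure again.

Emit:
step_arm(delta_pos=[[0.07, -0.025, 0.2], [0, 0, 0.2], [0, 0, 0.2], [0, 0, 0.2], [0, 0, 0.2], [0, 0, 0], [0, 0, 0], [0, 0, 0]], rotation=[[0, 0, 0.48], [0, 0, 0], [0, 0, 0], [0, 0, 0], [0, 0, 0], [0, 0, 0], [0, 0, 0], [0, 0, 0]], claw=[1, 1, 1, 1, 1, 1, 1, 1])

```text
t: 7.15
eef_pos: [528.7, -386.7, 441.4]
ee_rot: [[0.52, 0.854, 0.001], [0.854, -0.52, -0.001], [-0.0, 0.001, -1.0]]
ft_force: [0.2, -1.1, -0.7]
grip_width: 1.0
finger_force: 0.0
```

```bash
python3 - <<'E'
from h import *
s,c,w=wcloud();print(s['eef_pos'],s['ee_rot'][:,1])
blobs(w,218,250);blobs(w,206,219)
E
```

```text
[ 528.67652322 -386.73823394  441.39829992] [ 0.85423801 -0.51988033  0.00136305]
[ 265  208   20   57 1069] med z 226.9 max [ 542.2 -368.6  229.2] rect [ 529.2 -385.3] [35.5 12. ] 58.3
[266 203  19  10 108] med z 212.8 max [ 542.  -368.6  219. ] rect [ 537.9 -371.7] [ 3.  11.6] 55.2
[155 208  24  45 839] med z 215.6 max [ 476.4 -332.6  217.9] rect [ 465.2 -347.3] [29.4 12.5] 59.6
```

Emit:
step_arm(delta_pos=[[0.02, -0.007, 0.15], [0, 0, 0.15], [0, 0, 0.15], [0, 0, 0.15], [0, 0, 0.15], [0, 0, 0.15], [0, 0, 0.15], [0, 0, 0]], rotation=[[0, 0, 0], [0, 0, 0], [0, 0, 0], [0, 0, 0], [0, 0, 0], [0, 0, 0], [0, 0, 0], [0, 0, 0]], claw=[1, 1, 1, 1, 1, 1, 1, 1], force=20)

```text
t: 8.2
eef_pos: [528.6, -385.2, 376.6]
ee_rot: [[0.52, 0.854, -0.001], [0.854, -0.52, 0.001], [0.001, -0.002, -1.0]]
ft_force: [1.1, 0.2, 0.2]
grip_width: 0.996
finger_force: 0.0
```

Emit:
step_arm(delta_pos=[[0, 0, 0], [0, 0, 0], [0, 0, 0], [0, 0, 0], [0, 0, 0], [0, 0, 0], [0, 0, 0], [0, 0, 0]], rotation=[[0, 0, 0], [0, 0, 0], [0, 0, 0], [0, 0, 0], [0, 0, 0], [0, 0, 0], [0, 0, 0], [0, 0, 0]], claw=[0.2, -0.2, -0.4, -0.4, -0.4, -0.4, -0.4, -0.4])

```text
t: 9.2
eef_pos: [528.8, -385.4, 377.7]
ee_rot: [[0.52, 0.854, -0.0], [0.854, -0.52, 0.0], [0.0, -0.0, -1.0]]
ft_force: [-0.3, -0.1, -0.2]
grip_width: 0.3
finger_force: 0.0
```

```bash
python3 - <<'E'
from h import *
s,c,w=wcloud();print(s['eef_pos'],s['grip_width'],s['ft_force'])
np.save('w2.npy',w)
cv2.imwrite('pics/w2.png',cv2.resize(c['image'][200:400,180:380],None,fx=3,fy=3,interpolation=2)[...,::-1])
blobs(w,218,250)
E
```

```text
[ 528.80492846 -385.37086486  377.69652365] 0.29988116932272096 [-0.32053958 -0.10854001 -0.23205713]
[ 262  255   29   75 1935] med z 226.9 max [ 542.3 -368.6  229.4] rect [ 529.4 -385.3] [35.7 12.1] 58.9
[ 203  265   47   74 1532] med z 235.6 max [ 524.5 -360.5  250. ] rect [ 513.3 -373.6] [25.4 14.2] 59.1
[ 303  265   46   77 1533] med z 236.1 max [ 558.2 -381.5  250. ] rect [ 546.8 -394. ] [25.6 14.3] 58.8
[184 306  19  10  87] med z 248.6 max [ 509.1 -360.5  250. ] rect [ 506.  -362.5] [1.8 6.8] 65.6
[350 306  18   9  83] med z 248.4 max [ 562.5 -392.8  250. ] rect [ 559.9 -394.9] [1.9 6.5] 63.8
```

View pics/w2.png

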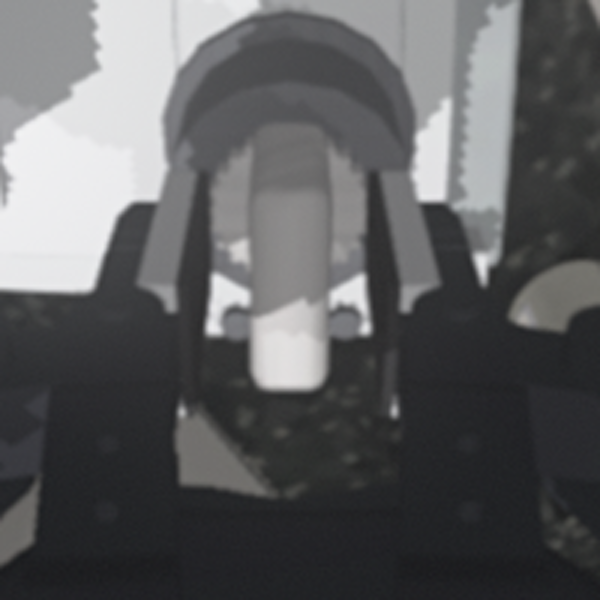

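Fingers are centred on the bar within about 0.3 mm (bar edges at 250 and 328 in the crop, fingers at 190 and 390). Closing.

Emit:
step_arm(delta_pos=[[0, 0, 0], [0, 0, 0], [0, 0, 0], [0, 0, 0], [0, 0, 0], [0, 0, 0], [0, 0, 0], [0, 0, 0]], rotation=[[0, 0, 0], [0, 0, 0], [0, 0, 0], [0, 0, 0], [0, 0, 0], [0, 0, 0], [0, 0, 0], [0, 0, 0]], claw=[-0.5, -0.6, -0.7, -0.8, -0.8, -0.8, -0.8, -0.8], force=25)

```text
t: 10.25
eef_pos: [528.9, -385.4, 377.8]
ee_rot: [[0.52, 0.854, 0.0], [0.854, -0.52, -0.0], [-0.0, 0.0, -1.0]]
ft_force: [-0.3, -0.1, 0.1]
grip_width: 0.133
finger_force: 26.0
```

Emit:
step_arm(delta_pos=[[0, 0, -0.01], [0, 0, -0.01], [0, 0, -0.01], [0, 0, -0.01], [0, 0, 0], [0, 0, 0], [0, 0, 0], [0, 0, 0]], rotation=[[0, 0, 0], [0, 0, 0], [0, 0, 0], [0, 0, 0], [0, 0, 0], [0, 0, 0], [0, 0, 0], [0, 0, 0]], claw=[-0.8, -0.8, -0.8, -0.8, -0.8, -0.8, -0.8, -0.8])

```text
t: 11.25
eef_pos: [528.8, -385.3, 380.1]
ee_rot: [[0.52, 0.854, 0.0], [0.854, -0.52, 0.0], [0.0, -0.0, -1.0]]
ft_force: [1.5, -0.5, -4.9]
grip_width: 0.137
finger_force: 25.3
```

Emit:
step_arm(delta_pos=[[0, 0, 0], [0, 0, 0], [0, 0, 0], [0, 0, 0], [0, 0, -0.01], [0, 0, -0.01], [0, 0, 0], [0, 0, 0]], rotation=[[0, 0, -0.5], [0, 0, -0.5], [0, 0, -0.5], [0, 0, -0.2], [0, 0, 0], [0, 0, 0], [0, 0, 0], [0, 0, 0]], claw=[-0.8, -0.8, -0.8, -0.8, -0.8, -0.8, -0.8, -0.8])

```text
t: 12.25
eef_pos: [528.7, -385.3, 381.0]
ee_rot: [[0.361, 0.933, -0.001], [0.933, -0.361, 0.0], [0.0, -0.001, -1.0]]
ft_force: [1.5, -1.8, -6.2]
grip_width: 0.134
finger_force: 25.0
```

Emit:
step_arm(delta_pos=[[0, 0, -0.01], [0, 0, -0.005], [0, 0, 0], [0, 0, 0], [0, 0, 0], [0, 0, 0], [0, 0, 0], [0, 0, 0]], rotation=[[0, 0, 0], [0, 0, 0], [0, 0, 0], [0, 0, 0], [0, 0, 0], [0, 0, 0], [0, 0, 0], [0, 0, 0]], claw=[-0.8, -0.8, -0.8, -0.8, -0.8, -0.8, -0.8, -0.8])

```text
t: 13.25
eef_pos: [528.7, -385.3, 381.5]
ee_rot: [[0.361, 0.933, -0.001], [0.933, -0.361, 0.001], [0.0, -0.001, -1.0]]
ft_force: [2.5, -3.4, -17.1]
grip_width: 0.132
finger_force: 24.3
```

Emit:
step_arm(delta_pos=[[0, 0, 0.015], [0, 0, 0], [0, 0, 0], [0, 0, 0], [0, 0, 0], [0, 0, -0.0075], [0, 0, -0.0075], [0, 0, 0]], rotation=[[0, 0, 0], [0, 0, -0.5], [0, 0, -0.5], [0, 0, -0.33], [0, 0, 0], [0, 0, 0], [0, 0, 0], [0, 0, 0]], claw=[-0.8, -0.8, -0.8, -0.8, -0.8, -0.8, -0.8, -0.8])

```text
t: 14.25
eef_pos: [528.7, -385.3, 381.6]
ee_rot: [[0.228, 0.974, -0.001], [0.974, -0.228, 0.001], [0.001, -0.001, -1.0]]
ft_force: [1.5, -2.3, -19.6]
grip_width: 0.131
finger_force: 24.3
```

Emit:
step_arm(delta_pos=[[0, 0, 0.018], [0, 0, 0], [0, 0, 0], [0, 0, 0], [0, 0, 0], [0, 0, -0.0075], [0, 0, -0.0075], [0, 0, 0]], rotation=[[0, 0, 0], [0, 0, -0.5], [0, 0, -0.5], [0, 0, -0.33], [0, 0, 0], [0, 0, 0], [0, 0, 0], [0, 0, 0]], claw=[-0.8, -0.8, -0.8, -0.8, -0.8, -0.8, -0.8, -0.8])

```text
t: 15.25
eef_pos: [528.6, -385.3, 381.7]
ee_rot: [[0.09, 0.996, -0.001], [0.996, -0.09, 0.001], [0.0, -0.001, -1.0]]
ft_force: [-2.6, -1.5, -13.1]
grip_width: 0.136
finger_force: 25.0
```

Emit:
step_arm(delta_pos=[[0, 0, 0.016], [0, 0, 0], [0, 0, 0], [0, 0, 0], [0, 0, 0], [0, 0, -0.0075], [0, 0, -0.0075], [0, 0, 0]], rotation=[[0, 0, 0], [0, 0, -0.5], [0, 0, -0.5], [0, 0, -0.33], [0, 0, 0], [0, 0, 0], [0, 0, 0], [0, 0, 0]], claw=[-0.8, -0.8, -0.8, -0.8, -0.8, -0.8, -0.8, -0.8])

```text
t: 16.25
eef_pos: [528.7, -385.4, 382.0]
ee_rot: [[-0.049, 0.999, -0.0], [0.999, 0.049, 0.0], [0.0, -0.0, -1.0]]
ft_force: [-4.7, 1.2, -5.9]
grip_width: 0.135
finger_force: 26.3
```

Force dropped to the spring level, so this may be the mouth. I'll raise gently.

Emit:
step_arm(delta_pos=[[0, 0, -0.005], [0, 0, -0.005], [0, 0, 0], [0, 0, 0], [0, 0, 0], [0, 0, 0], [0, 0, 0], [0, 0, 0]], rotation=[[0, 0, 0], [0, 0, 0], [0, 0, 0], [0, 0, 0], [0, 0, 0], [0, 0, 0], [0, 0, 0], [0, 0, 0]], claw=[-0.8, -0.8, -0.8, -0.8, -0.8, -0.8, -0.8, -0.8])

```text
t: 17.25
eef_pos: [528.7, -385.4, 382.5]
ee_rot: [[-0.049, 0.999, -0.0], [0.999, 0.049, 0.0], [0.0, -0.0, -1.0]]
ft_force: [-5.1, 0.3, -5.5]
grip_width: 0.137
finger_force: 26.3
```

Emit:
step_arm(delta_pos=[[0, -0.004, -0.015], [0, 0, -0.015], [0, 0, -0.015], [0, 0, -0.015], [0, 0, -0.015], [0, 0, -0.015], [0, 0, -0.015], [0, 0, 0]], rotation=[[0, 0, 0], [0, 0, 0], [0, 0, 0], [0, 0, 0], [0, 0, 0], [0, 0, 0], [0, 0, 0], [0, 0, 0]], claw=[-0.8, -0.8, -0.8, -0.8, -0.8, -0.8, -0.8, -0.8])

```text
t: 18.25
eef_pos: [528.6, -385.3, 388.8]
ee_rot: [[-0.049, 0.999, -0.0], [0.999, 0.049, 0.0], [0.0, -0.0, -1.0]]
ft_force: [-3.9, 1.0, -5.9]
grip_width: 0.132
finger_force: 26.0
```

Emit:
step_arm(delta_pos=[[0, -0.003, -0.01], [0, 0, -0.01], [0, 0, 0], [0, 0, 0], [0, 0, 0], [0, 0, 0], [0, 0, 0], [0, 0, 0]], rotation=[[0, 0, 0], [0, 0, 0], [0, 0, 0], [0, 0, 0], [0, 0, 0], [0, 0, 0], [0, 0, 0], [0, 0, 0]], claw=[-0.8, -0.8, -0.8, -0.8, -0.8, -0.8, -0.8, -0.8])

```text
t: 19.25
eef_pos: [528.4, -385.4, 390.0]
ee_rot: [[-0.049, 0.999, 0.0], [0.999, 0.049, 0.0], [0.0, 0.0, -1.0]]
ft_force: [-3.3, 0.7, -8.7]
grip_width: 0.133
finger_force: 25.8
```

Emit:
step_arm(delta_pos=[[0, 0, 0.009], [0, 0, -0.002], [0, 0, -0.004], [0, 0, -0.004], [0, 0, -0.004], [0, 0, -0.004], [0, 0, -0.004], [0, 0, 0]], rotation=[[0, 0, 0], [0, 0, -0.33], [0, 0, -0.67], [0, 0, -0.67], [0, 0, -0.67], [0, 0, -0.67], [0, 0, -0.67], [0, 0, 0]], claw=[-0.8, -0.8, -0.8, -0.8, -0.8, -0.8, -0.8, -0.8])

```text
t: 20.25
eef_pos: [528.1, -385.4, 390.5]
ee_rot: [[-0.421, 0.907, -0.001], [0.907, 0.421, 0.0], [0.001, -0.001, -1.0]]
ft_force: [-3.6, 0.5, -10.1]
grip_width: 0.135
finger_force: 25.6
```

```bash
python3 - <<'E'
from h import *
s=env.state();print(s['t'],s['wrist_torque'],s['ft_force'],s['eef_pos'])
E
```

```text
20.25 [-0.00439141  0.71074749  0.05582882] [ -3.6409377    0.540333   -10.13383964] [ 528.14621748 -385.4491503   390.45084271]
```

Emit:
step_arm(delta_pos=[[0.002, -0.005, 0.005], [0, 0, -0.003], [0, 0, -0.004], [0, 0, -0.004], [0, 0, -0.004], [0, 0, -0.004], [0, 0, 0], [0, 0, 0]], rotation=[[0, 0, 0], [0, 0, -0.5], [0, 0, -0.67], [0, 0, -0.67], [0, 0, -0.67], [0, 0, -0.67], [0, 0, 0], [0, 0, 0]], claw=[-0.8, -0.8, -0.8, -0.8, -0.8, -0.8, -0.8, -0.8])

```text
t: 21.25
eef_pos: [527.8, -385.6, 391.6]
ee_rot: [[-0.694, 0.72, -0.001], [0.72, 0.694, -0.0], [0.0, -0.001, -1.0]]
ft_force: [-4.6, -0.9, -9.8]
grip_width: 0.134
finger_force: 25.6
```

```bash
python3 - <<'E'
from h import *
s=env.state();print(s['t'],s['wrist_torque'],s['ft_force'],s['eef_pos'])
E
```

```text
21.25 [-0.16210734  0.86776822  0.03801781] [-4.5552812  -0.87907434 -9.76204236] [ 527.84357531 -385.56176515  391.56265475]
```

Emit:
step_arm(delta_pos=[[0.005, -0.007, 0.003], [0, 0, -0.004], [0, 0, -0.004], [0, 0, -0.004], [0, 0, -0.002], [0, 0, 0], [0, 0, 0], [0, 0, 0]], rotation=[[0, 0, 0], [0, 0, -0.67], [0, 0, -0.67], [0, 0, -0.67], [0, 0, -0.33], [0, 0, 0], [0, 0, 0], [0, 0, 0]], claw=[-0.8, -0.8, -0.8, -0.8, -0.8, -0.8, -0.8, -0.8])

```text
t: 22.25
eef_pos: [527.5, -385.7, 392.4]
ee_rot: [[-0.848, 0.53, -0.0], [0.53, 0.848, -0.001], [-0.0, -0.001, -1.0]]
ft_force: [-4.1, -1.8, -9.0]
grip_width: 0.132
finger_force: 25.6
```

```bash
python3 - <<'E'
from h import *
s=env.state();print(s['t'],s['wrist_torque'],s['ft_force'],s['eef_pos'])
E
```

```text
22.25 [-0.36087702  0.98594877 -0.01403625] [-4.14851752 -1.76231592 -8.98436706] [ 527.50844231 -385.66531705  392.41330903]
```

Emit:
step_arm(delta_pos=[[0.003, -0.005, 0], [0, 0, -0.002], [0, 0, -0.002], [0, 0, 0], [0, 0, 0], [0, 0, 0], [0, 0, 0], [0, 0, 0]], rotation=[[0, 0, 0], [0, 0, -0.35], [0, 0, -0.35], [0, 0, 0], [0, 0, 0], [0, 0, 0], [0, 0, 0], [0, 0, 0]], claw=[-0.8, -0.8, -0.8, -0.8, -0.8, -0.8, -0.8, -0.8])

```text
t: 23.25
eef_pos: [527.3, -385.7, 392.7]
ee_rot: [[-0.885, 0.466, 0.0], [0.466, 0.885, -0.0], [-0.0, -0.0, -1.0]]
ft_force: [-3.7, -2.9, -9.4]
grip_width: 0.133
finger_force: 25.6
```

```bash
python3 - <<'E'
from h import *
s=env.state();print(s['t'],s['wrist_torque'],s['ft_force'],s['eef_pos'],s['ee_rot'][:,1])
E
```

```text
23.25 [-0.51148903  0.69260037 -0.04280631] [-3.7335639  -2.92423158 -9.3786792 ] [ 527.30219509 -385.73438208  392.6832111 ] [ 4.66226934e-01  8.84665138e-01 -2.01837883e-04]
```

Emit:
step_arm(delta_pos=[[0.002, -0.006, 0], [0, 0, -0.002], [0, 0, -0.001], [0, 0, 0], [0, 0, 0], [0, 0, 0], [0, 0, 0], [0, 0, 0]], rotation=[[0, 0, 0], [0, 0, -0.3], [0, 0, -0.2], [0, 0, 0], [0, 0, 0], [0, 0, 0], [0, 0, 0], [0, 0, 0]], claw=[-0.8, -0.8, -0.8, -0.8, -0.8, -0.8, -0.8, -0.8])

```text
t: 24.25
eef_pos: [527.1, -385.9, 392.8]
ee_rot: [[-0.908, 0.419, 0.0], [0.419, 0.908, -0.0], [-0.0, 0.0, -1.0]]
ft_force: [-1.5, -1.5, -10.6]
grip_width: 0.13
finger_force: 25.6
```

```bash
python3 - <<'E'
from h import *
s=env.state();print(s['t'],s['wrist_torque'],s['ft_force'],s['eef_pos'],s['ee_rot'][:,1])
E
```

```text
24.25 [-0.49037879  0.31335601 -0.03702621] [ -1.50586384  -1.49149553 -10.5810711 ] [ 527.08206159 -385.90071582  392.80300426] [4.19249003e-01 9.07871286e-01 3.80289248e-05]
```

Emit:
step_arm(delta_pos=[[0, -0.003, 0.003], [0, 0, -0.002], [0, 0, -0.001], [0, 0, 0], [0, 0, 0], [0, 0, 0], [0, 0, 0], [0, 0, 0]], rotation=[[0, 0, 0], [0, 0, -0.3], [0, 0, -0.2], [0, 0, 0], [0, 0, 0], [0, 0, 0], [0, 0, 0], [0, 0, 0]], claw=[-0.8, -0.8, -0.8, -0.8, -0.8, -0.8, -0.8, -0.8])

```text
t: 25.25
eef_pos: [527.0, -386.1, 392.8]
ee_rot: [[-0.929, 0.371, 0.0], [0.371, 0.929, -0.0], [-0.0, 0.0, -1.0]]
ft_force: [-0.8, -2.5, -10.9]
grip_width: 0.136
finger_force: 25.7
```

```bash
python3 - <<'E'
from h import *
s=env.state();print(s['t'],s['wrist_torque'],s['ft_force'],s['eef_pos'],s['ee_rot'][:,1])
E
```

```text
25.25 [-0.41898106  0.1015868  -0.24735298] [ -0.79333058  -2.50745771 -10.90403934] [ 526.96738589 -386.0786671   392.79445326] [3.71232847e-01 9.28539806e-01 4.65886512e-05]
```

Torque rose to 0.25 N m, so the screw is at the hard stop. I'll ease it down onto the thread and open.

Emit:
step_arm(delta_pos=[[0, 0, 0.006], [0, 0, 0.006], [0, 0, 0.004], [0, 0, 0], [0, 0, 0], [0, 0, 0], [0, 0, 0], [0, 0, 0]], rotation=[[0, 0, 0], [0, 0, 0], [0, 0, 0], [0, 0, 0], [0, 0, 0], [0, 0, 0], [0, 0, 0], [0, 0, 0]], claw=[-0.8, -0.8, -0.8, -0.8, -0.8, -0.8, -0.8, -0.8])

```text
t: 26.25
eef_pos: [527.0, -386.1, 392.3]
ee_rot: [[-0.929, 0.371, 0.001], [0.371, 0.929, -0.0], [-0.001, -0.0, -1.0]]
ft_force: [-1.4, -0.8, -1.5]
grip_width: 0.134
finger_force: 26.9
```

Emit:
step_arm(delta_pos=[[0, 0, 0], [0, 0, 0], [0, 0, 0], [0, 0, 0], [0, 0, 0], [0, 0, -0.3], [0, 0, -0.5], [0, 0, -0.5]], rotation=[[0, 0, 0], [0, 0, 0], [0, 0, 0], [0, 0, 0], [0, 0, 0], [0, 0, 0], [0, 0, 0], [0, 0, 0]], claw=[-0.5, -0.3, -0.3, -0.3, -0.3, -0.3, -0.3, -0.3])

```text
t: 27.25
eef_pos: [526.9, -386.1, 471.9]
ee_rot: [[-0.929, 0.371, 0.001], [0.371, 0.929, -0.001], [-0.001, -0.0, -1.0]]
ft_force: [0.2, -0.1, 0.6]
grip_width: 0.352
finger_force: 0.0
```

```bash
python3 - <<'E'
from h import *
s,c,w=wcloud();print(s['eef_pos'],s['ft_force'])
blobs(w,225,246);blobs(w,206,220)
s=env.camera('side');w=cloud(s);blobs(w,204,246)
E
```

```text
[ 526.92725662 -386.12010878  471.94499537] [ 0.17774943 -0.07806812  0.5960671 ]
[266 200  20  55 952] med z 239.4 max [ 546.1 -374.3  241.9] rect [ 528.4 -385.9] [12.  35.9] 65.2
[271 107  44  22 719] med z 216.0 max [ 476.  -332.9  218.2] rect [ 464.3 -347.6] [29.8 12.2] 58.9
[269 196  16   4  32] med z 217.5 max [ 515.8 -374.4  219.9] rect [ 513.  -379.1] [10.9  2.2] 70.6
[257 200  12  33 232] med z 211.8 max [ 536.6 -386.7  213.9] rect [ 524.2 -395.2] [ 7.9 24. ] 64.9
[285 201  10  31 193] med z 211.9 max [ 541.7 -372.   213.3] rect [ 531.9 -376.1] [ 6.8 22.4] 68.2
[258 125  16  17 239] med z 224.1 max [ 545.6 -371.3  240.1] rect [ 530.2 -380.7] [17.7 35.8] 69.2
[292 140   9  10  66] med z 212.5 max [ 475.2 -331.   216.1] rect [ 464.8 -345.4] [33.6 11.5] 59.3
```

Bar top rose from 226.9 to 239.4 mm, so the screw is parked with 12.5 mm of lift. Now to the tab.

Emit:
step_arm(delta_pos=[[0.405, 0.07, 0], [0.405, 0.07, 0], [0.405, 0.07, 0], [0, 0, 0], [0, 0, 0], [0, 0, 0], [0, 0, 0], [0, 0, 0]], rotation=[[0, 0, 0], [0, 0, 0], [0, 0, 0], [0, 0, 1], [0, 0, 1], [0, 0, 1], [0, 0, 1], [0, 0, 1]], claw=[-0.3, -0.3, -0.3, -0.3, -0.3, -0.3, -0.3, -0.3])

```text
t: 28.35
eef_pos: [463.7, -347.2, 469.7]
ee_rot: [[-0.616, 0.788, -0.0], [0.788, 0.616, 0.0], [0.0, -0.0, -1.0]]
ft_force: [0.2, -0.7, -0.2]
grip_width: 0.352
finger_force: 0.0
```

Emit:
step_arm(delta_pos=[[0, 0, 0], [0, 0, 0], [0, 0, 0], [0, 0, 0], [0, 0, 0], [0, 0, 0], [0, 0, 0], [0, 0, 0]], rotation=[[0, 0, 1], [0, 0, 1], [0, 0, 1], [0, 0, 1], [0, 0, 1], [0, 0, 1], [0, 0, 1], [0, 0, 1]], claw=[-0.3, -0.3, -0.3, -0.3, -0.3, -0.3, -0.3, -0.3])

```text
t: 29.35
eef_pos: [463.8, -347.2, 469.8]
ee_rot: [[0.173, 0.985, -0.0], [0.985, -0.173, 0.0], [0.0, -0.0, -1.0]]
ft_force: [0.1, 0.6, -0.8]
grip_width: 0.351
finger_force: 0.0
```

Emit:
step_arm(delta_pos=[[0, 0, 0], [0, 0, 0], [0, 0, 0], [0, 0, 0], [0, 0, 0.2], [0, 0, 0.2], [0, 0, 0], [0, 0, 0]], rotation=[[0, 0, 1], [0, 0, 1], [0, 0, 1], [0, 0, 0.57], [0, 0, 0], [0, 0, 0], [0, 0, 0], [0, 0, 0]], claw=[-0.3, -0.3, -0.3, -0.3, -0.3, -0.3, -0.3, -0.3])

```text
t: 30.35
eef_pos: [463.9, -347.4, 445.6]
ee_rot: [[0.518, 0.855, -0.0], [0.855, -0.518, 0.0], [0.0, -0.0, -1.0]]
ft_force: [-0.2, -0.7, 0.0]
grip_width: 0.351
finger_force: 0.0
```

```bash
python3 - <<'E'
from h import *
s,c,w=wcloud();print(s['eef_pos'],s['ft_force'],s['ee_rot'][:,1],s['joints'])
blobs(w,225,290);blobs(w,206,220)
E
```

```text
[ 463.93420378 -347.37511833  445.58536687] [-0.22505641 -0.65347304  0.00992452] [ 8.55417763e-01 -5.17938534e-01 -3.54207609e-04] [-4.78656648e+01  2.41304645e+01  8.59993970e+01 -1.19850031e-03
  6.98909866e+01 -1.66711758e+01]
[ 365  225   57   30 1337] med z 238.8 max [ 546.6 -373.4  241.5] rect [ 528.6 -385.2] [12.2 35.9] 65.2
[212 257  35  51 473] med z 283.8 max [ 457.9 -325.8  290. ] rect [ 451.6 -336.6] [13.7 22.8] 4.4
[305 257  35  51 473] med z 284.0 max [ 492.7 -344.7  290. ] rect [ 479.5 -353.6] [23.3 13.5] 22.4
[267 206  19  46 795] med z 216.0 max [ 475.9 -332.6  218.2] rect [ 464.5 -347.1] [29.9 11.9] 59.2
[361 208  49  33 529] med z 212.2 max [ 546.  -371.8  220. ] rect [ 529.5 -378.6] [13.9 35.2] 81.9
```

Emit:
step_arm(delta_pos=[[0, 0.004, 0.19], [0, 0, 0.19], [0, 0, 0.19], [0, 0, 0.19], [0, 0, 0.19], [0, 0, 0.19], [0, 0, 0.19], [0, 0, 0]], rotation=[[0, 0, 0], [0, 0, 0], [0, 0, 0], [0, 0, 0], [0, 0, 0], [0, 0, 0], [0, 0, 0], [0, 0, 0]], claw=[-0.3, -0.3, -0.3, -0.3, -0.3, -0.3, -0.3, -0.3])

```text
t: 31.4
eef_pos: [463.9, -347.2, 364.8]
ee_rot: [[0.518, 0.855, -0.002], [0.855, -0.518, 0.002], [0.001, -0.002, -1.0]]
ft_force: [-0.6, 0.5, -0.0]
grip_width: 0.353
finger_force: 0.0
```

Emit:
step_arm(delta_pos=[[0, 0, 0], [0, 0, 0], [0, 0, 0], [0, 0, 0], [0, 0, 0], [0, 0, 0], [0, 0, 0], [0, 0, 0]], rotation=[[0, 0, 0], [0, 0, 0], [0, 0, 0], [0, 0, 0], [0, 0, 0], [0, 0, 0], [0, 0, 0], [0, 0, 0]], claw=[-0.5, -0.6, -0.7, -0.8, -0.8, -0.8, -0.8, -0.8], force=20)

```text
t: 32.4
eef_pos: [464.2, -347.5, 366.5]
ee_rot: [[0.518, 0.855, 0.001], [0.855, -0.518, -0.001], [-0.0, 0.001, -1.0]]
ft_force: [-0.3, 1.1, 5.0]
grip_width: 0.138
finger_force: 21.8
```

Emit:
step_arm(delta_pos=[[0, -0.03, 0], [0, -0.03, 0], [0, -0.03, 0], [0, -0.03, 0], [0, 0, 0], [0, 0, 0], [0, 0, 0], [0, 0, 0]], rotation=[[0, 0, 0], [0, 0, 0], [0, 0, 0], [0, 0, 0], [0, 0, 0], [0, 0, 0], [0, 0, 0], [0, 0, 0]], claw=[-0.8, -0.8, -0.8, -0.8, -0.8, -0.8, -0.8, -0.8])

```text
t: 33.4
eef_pos: [458.0, -343.8, 366.5]
ee_rot: [[0.518, 0.855, 0.001], [0.855, -0.518, -0.001], [-0.0, 0.001, -1.0]]
ft_force: [0.4, 1.3, 5.9]
grip_width: 0.135
finger_force: 21.9
```

Emit:
step_arm(delta_pos=[[0, -0.08, 0], [0, -0.08, 0], [0, -0.08, 0], [0, -0.08, 0], [0, -0.08, 0], [0, -0.08, 0], [0, -0.08, 0], [0, -0.03, 0]], rotation=[[0, 0, 0], [0, 0, 0], [0, 0, 0], [0, 0, 0], [0, 0, 0], [0, 0, 0], [0, 0, 0], [0, 0, 0]], claw=[-0.8, -0.8, -0.8, -0.8, -0.8, -0.8, -0.8, -0.8])

```text
t: 34.4
eef_pos: [427.5, -325.5, 366.5]
ee_rot: [[0.518, 0.855, 0.001], [0.855, -0.518, -0.002], [-0.001, 0.002, -1.0]]
ft_force: [1.2, -0.5, 4.9]
grip_width: 0.135
finger_force: 21.9
```

Emit:
step_arm(delta_pos=[[0, -0.01, 0], [0, -0.01, 0], [0, 0, 0], [0, 0, 0], [0, 0, 0], [0, 0, 0], [0, 0, 0], [0, 0, 0]], rotation=[[0, 0, 0], [0, 0, 0], [0, 0, 0], [0, 0, 0], [0, 0, 0], [0, 0, 0], [0, 0, 0], [0, 0, 0]], claw=[-0.8, -0.8, -0.8, -0.8, -0.8, -0.8, -0.8, -0.8])

```text
t: 35.4
eef_pos: [426.6, -325.0, 366.5]
ee_rot: [[0.518, 0.855, 0.001], [0.855, -0.518, -0.001], [-0.001, 0.001, -1.0]]
ft_force: [1.5, -0.3, 4.7]
grip_width: 0.131
finger_force: 22.0
```

Emit:
step_arm(delta_pos=[[0, -0.01, 0], [0, -0.01, 0], [0, 0, 0], [0, 0, 0], [0, 0, 0], [0, 0, 0], [0, 0, 0], [0, 0, 0]], rotation=[[0, 0, 0], [0, 0, 0], [0, 0, 0], [0, 0, 0], [0, 0, 0], [0, 0, 0], [0, 0, 0], [0, 0, 0]], claw=[-0.8, -0.8, -0.8, -0.8, -0.8, -0.8, -0.8, -0.8])

```text
t: 36.4
eef_pos: [425.6, -324.4, 366.5]
ee_rot: [[0.518, 0.855, 0.001], [0.855, -0.518, -0.002], [-0.001, 0.002, -1.0]]
ft_force: [1.3, -0.3, 6.6]
grip_width: 0.139
finger_force: 22.0
```

Emit:
step_arm(delta_pos=[[0, -0.01, 0], [0, -0.005, 0], [0, 0, 0], [0, 0, 0], [0, 0, 0], [0, 0, 0], [0, 0, 0], [0, 0, 0]], rotation=[[0, 0, 0], [0, 0, 0], [0, 0, 0], [0, 0, 0], [0, 0, 0], [0, 0, 0], [0, 0, 0], [0, 0, 0]], claw=[-0.8, -0.8, -0.8, -0.8, -0.8, -0.8, -0.8, -0.8])

```text
t: 37.4
eef_pos: [425.2, -324.2, 366.5]
ee_rot: [[0.518, 0.855, 0.002], [0.855, -0.518, -0.002], [-0.001, 0.003, -1.0]]
ft_force: [3.8, -2.9, 5.9]
grip_width: 0.136
finger_force: 22.0
```

Stop felt (a pull of about 5 N). Releasing and rising.

Emit:
step_arm(delta_pos=[[0, 0.01, 0], [0, 0, 0], [0, 0, 0], [0, 0, 0], [0, 0, -0.2], [0, 0, -0.5], [0, 0, -0.5], [0, 0, -0.5]], rotation=[[0, 0, 0], [0, 0, 0], [0, 0, 0], [0, 0, 0], [0, 0, 0], [0, 0, 0], [0, 0, 0], [0, 0, 0]], claw=[-0.7, -0.5, -0.3, -0.3, -0.3, -0.3, -0.3, -0.3])

```text
t: 38.4
eef_pos: [425.2, -323.8, 469.8]
ee_rot: [[0.518, 0.855, 0.0], [0.855, -0.518, -0.001], [-0.0, 0.001, -1.0]]
ft_force: [0.3, 0.2, -0.6]
grip_width: 0.351
finger_force: 0.0
```

```bash
python3 - <<'E'
from h import *
s,c,w=wcloud();print(s['eef_pos'],s['ft_force'],s['t'])
blobs(w,225,260,box=(400,600,-460,-280));blobs(w,206,220,box=(400,600,-460,-280))
E
```

```text
[ 425.21646749 -323.77673775  469.82737457] [ 0.34065074  0.24193235 -0.57691735] 38.4
[412 214  50  25 951] med z 238.6 max [ 546.6 -373.7  241.5] rect [ 528.6 -385.2] [12.1 36.5] 65.4
[268 198  17  41 649] med z 216.0 max [ 437.3 -309.5  218.4] rect [ 425.9 -323.9] [29.4 11.8] 58.8
[408 199  41  30 412] med z 212.1 max [ 546.2 -371.   219.9] rect [ 529.5 -378.6] [14.4 35.8] 81.8
```

```bash
python3 -c "
from cell import env
print(env.sign_off())"
```

```text
the job is handed in; nothing more can be done
None
```

The job is handed in at about 38 s of the 72 s allowed: the thumbscrew stays parked at about 12.5 mm of lift, and the carriage was pulled about 45 mm to its stop and let go (both measured by wrist camera); the sign-off gave no verdict.

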